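# Sweep the inspected caps off the light box into the tray

## Robot

A 6-joint arm with a two-finger parallel gripper is mounted at the origin on the work surface. World frame = base frame: x ahead of the robot, y to its left, z up, the work surface at z = 0. Lengths are in m, angles in rad, forces in N, time in s.
With the tool pointing down it reaches from about 0.275 to 0.875 m from the base axis. Payload 12.5 kg.
Tool frame: the origin (TCP) lies on the centre line of the jaws, within the pads' length; the fingertips stand r.finger_overhang ahead of it and the grasp point (between the pads) lies 3 mm ahead of it (r.finger_overhang is the distance from the TCP to the fingertips, in m); z points along the fingers, y is the direction in which the jaws open and shut (so a half turn about z gives the same grasp; the last joint's range is limited). The gripper opens to 85 mm and grips with 20 to 120 N. Pads are 22 mm wide; open, the fingers measure 114 mm over their backs; the gripper's body (76 mm by 85 mm) begins 54 mm behind the grasp point. The pads swing forward as they close: fully open they stand 13 mm farther back than shut.
Start: joints at [1.195, 0.351, 1.652, -0, 1.139, -0.085], TCP at [0.158, 0.527, 0.253] pointing down, gripper open.
Joint ranges: [-2.75, 2.75], [-0.79, 2.1], [0.01, 2.65], [-1.57, 4.71], [0.07, 3.14], [-2.87, 2.87]. Speed limits (rad/s): [2.22, 2.22, 2.79, 3.14, 3.14, 3.14].

## Interface

Orientations are given as a unit quaternion [x, y, z, w].
In Python, from cell import r, optics gives the robot as it stands. The module is installed in compiled form; this text tells all that it offers. Calls block until the motion is done:
- r.move_to(position, orientation): joint-space move of the TCP to a pose.
- r.move_linear(position, rot=None, vel=0.15): straight line of the TCP; rot=None keeps the orientation; vel is the mean speed in m/s.
- r.set_joints(angles): joint-space move.
- r.set_gripper(opening, squeeze=None): opening from 0.0 (shut) to 1.0 (fully open); squeeze is the grip in N (None keeps the last); returns when the fingers have stopped.
- r.sleep(seconds).
- r.inverse_kinematics(position, orientation): joint angles nearest the present ones, or None.
- optics.get_image(name): name is "side" or "top"; returns a dict with "pixels" (384x512x3 uint8, red, green, blue), "depth" (384x512 float32, m along the optical axis (not along the pixel's ray), 0 where there is no reading), "fx", "fy", "cx", "cy" (pixels), "D" ([k1, k2, p1, p2, k3] as OpenCV has them; the pictures are not rectified), "camera_from_world" (4x4, takes a point from world to camera coordinates). Camera axes: x right, y down, z forward; pixel columns grow to the right and rows downward; lengths in m; the calibration is good to about 2 mm. A picture is of the moment at which its call begins.
A pose or a line that the arm cannot do raises r.PlanningError and nothing moves.
- r.hand_in(): hands the job in, once; it reports no verdict.
Readings, each from a call of its own:
- r.current_t(): time.
- r.current_q(): joint angles.
- r.current_qvel(): joint speeds.
- r.current_effort(): joint torques, N m.
- r.current_tool_pos(): TCP position.
- r.current_ee_rot(): TCP orientation.
- r.current_contact_force(): force on the tool from outside, world axes, zero at the start.
- r.current_torque(): the same for the moment, N m.
- r.current_opening(): opening from 0.0 (shut) to 1.0 (fully open).
Only numpy, scipy, OpenCV 4.12 (cv2) and the standard library are available. Lean on these libraries where they do the work, as an engineer would, in place of code of your own. Each camera call takes 0.05 s, during which the arm holds its last target.

## Task

The four dark red screw caps on the light box have passed inspection: sweep them with your fingertips across the panel and off its open end into the blue tray, without picking any of them up and without pressing hard on the panel. Steer round the loupe so that it stays standing where it is, and leave the flask, the dropper bottle and the rejected caps in the yellow tray alone.

Things in the scene. Friction and masses are not known exactly. Their poses are not given: they have to be found in the camera images.
- panel: Light box, fixed: slab with a glowing white top, 240 mm along x, 340 mm along y, top surface 56 mm above the bench. Origin: centre of its underside; x points away from the robot (yaw within 0.2 rad). A lip 5 mm wide and 5 mm high runs along the front and rear edges (low and high x); the ends at y = +170 and -170 mm have no lip: parts drop off there into the tray at that end.
- tray_blue: Blue catch tray for passed caps, fixed at one end of the light box (varies: its y = +228.5 or -228.5 mm there, same yaw), empty at the start. 236 mm along x, 116 mm along y, walls 3 mm thick and 46 mm high (10 mm lower than the light box's top), floor 3 mm. Origin: centre of its underside.
- tray_yellow: Yellow catch tray, fixed at the other end of the light box, the same size and origin. Two rejected caps lie in it.
- cap1_c (a point): Dark red ribbed screw cap, loose, upright cylinder 28 mm in diameter and 16 mm high, closed end up, about 12 g, lying on the light box. This point: its centre, 8 mm above its underside.
- cap2_c (a point): Dark red ribbed screw cap, loose, upright cylinder 28 mm in diameter and 16 mm high, closed end up, about 12 g, lying on the light box. This point: its centre, 8 mm above its underside.
- cap3_c (a point): Dark red ribbed screw cap, loose, upright cylinder 28 mm in diameter and 16 mm high, closed end up, about 12 g, lying on the light box. This point: its centre, 8 mm above its underside.
- cap4_c (a point): Dark red ribbed screw cap, loose, upright cylinder 28 mm in diameter and 16 mm high, closed end up, about 12 g, lying on the light box. This point: its centre, 8 mm above its underside.
- reject1_c (a point): Rejected dark red screw cap of the same size (28 mm diameter, 16 mm high), lying in the yellow tray from the start. This point: its centre.
- reject2_c (a point): Rejected dark red screw cap of the same size (28 mm diameter, 16 mm high), lying in the yellow tray from the start. This point: its centre.
- loupe: Stand loupe (magnifier), loose, standing among the caps on the light box: upright cylinder 40 mm in diameter, 38 mm high, clear foot and black top, about 70 g. Origin: centre of its underside.
- flask: Empty conical glass flask, loose, on the bench beyond the light box's rear edge: base 64 mm in diameter, 104 mm high. Origin: centre of its underside.
- dropper: Amber dropper bottle with a dark red bulb, loose, on the bench beyond the light box's rear edge: 36 mm in diameter, 86 mm high. Origin: centre of its underside.

How it is judged:
By the outcome, as a careful person would: the job done as asked, in the order asked, and still so for the second after the job is handed in, with the robot touching nothing.
It also fails if it takes over 67 s, if anything falls off the work surface, if the arm or the gripper's body presses on something with over 40 N, if the wrist force passes 120 N, or if a joint passes its speed limit or range.

## Working session

There is one attempt and no reset: what is moved stays moved. The work goes in short steps, each a Python script; the robot and the scene stay as the last script left them, time stands still between calls to the robot, and variables do not carry over. Pictures are saved under pics/ and viewed, and the job is handed in when it is done.

```bash
mkdir -p pics; ls; python3 - <<'E'
from cell import r, optics
import cv2,numpy as np
for n in("top","side"):
    d=optics.get_image(n); cv2.imwrite(f"pics/{n}0.png",d["pixels"][:,:,::-1]); np.savez(f"{n}0.npz",**d)
    print(n,d["fx"],d["cx"],d["cy"],d["D"],np.round(d["camera_from_world"],3).tolist())
print(r.finger_overhang,r.current_t(),r.current_ee_rot())
E
```

```text
pics
top 466.5313031243759 258.8957037616709 197.07285248210925 [-0.00855828  0.          0.          0.          0.        ] [[-0.019, -0.999, 0.027, 0.023], [-0.981, 0.014, -0.192, 0.633], [0.192, -0.03, -0.981, 0.946], [0.0, 0.0, 0.0, 1.0]]
side 421.0687234273008 255.18299035600555 194.397607132651 [-0.08627802  0.          0.          0.          0.        ] [[-0.923, -0.386, -0.001, 0.553], [-0.293, 0.702, -0.649, 0.229], [0.251, -0.599, -0.761, 0.848], [0.0, 0.0, 0.0, 1.0]]
0.022 0.1 [ 1.44890775e-01  9.89447515e-01 -5.14166091e-04 -1.21458257e-04]
```

View pics/top0.png

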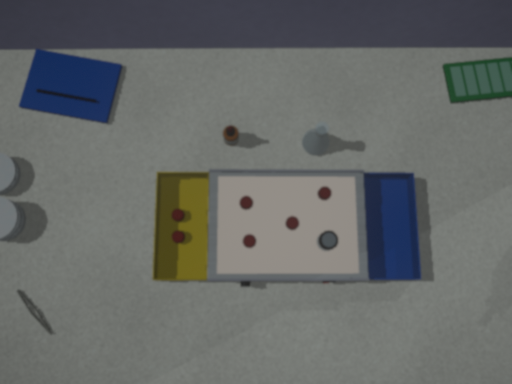

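View pics/side0.png

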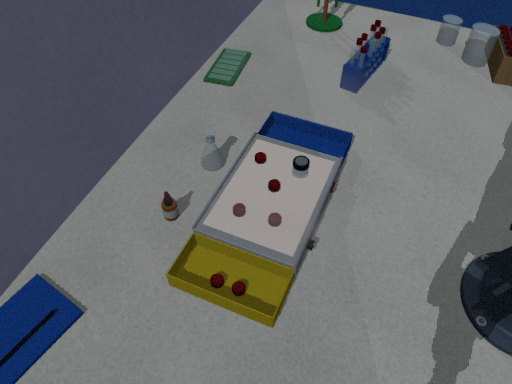

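Top view: blue tray is on the right (-y), yellow on the left. The caps are at about (246,202), (249,240), (292,223) and (324,193), and the loupe at (328,240). Next I'll measure them.

```bash
cat > h.py <<'E'
import numpy as np,cv2
from scipy import ndimage
def pix2z(d,uv,z):
    K=np.array([[d["fx"],0,d["cx"]],[0,d["fy"],d["cy"]],[0,0,1]],float)
    n=cv2.undistortPoints(np.array(uv,float).reshape(-1,1,2),K,np.array(d["D"],float)).reshape(-1,2)
    T=d["camera_from_world"];R=T[:3,:3];c=-R.T@T[:3,3]
    ray=np.c_[n,np.ones(len(n))]@R
    return c+ray*((z-c[2])/ray[:,2])[:,None]
def redblobs(d,amin=20):
    p=d["pixels"].astype(int)
    m=(p[...,0]>p[...,1]*1.5)&(p[...,0]>p[...,2]*1.4)&(p[...,0]>35)
    l,n=ndimage.label(m)
    return [(ndimage.center_of_mass(l==i)[::-1],int((l==i).sum())) for i in range(1,n+1) if (l==i).sum()>=amin]
E
python3 - <<'E'
from h import *
for n in("top","side"):
    d=dict(np.load(f"{n}0.npz")); print(n)
    for uv,a in redblobs(d):
        w=pix2z(d,[uv],0.066)[0]; print(np.round(uv,1),a,np.round(w,3), d["depth"][int(uv[1]),int(uv[0])])
d=dict(np.load("top0.npz"))
p=d["pixels"].astype(int)
m=((p.min(2)>150)).astype(np.uint8)
print('thr',m.sum(), p[230,270])
# full panel incl frame corners by eye & bright region
c,_=cv2.findContours(m,cv2.RETR_EXTERNAL,cv2.CHAIN_APPROX_SIMPLE); c=max(c,key=cv2.contourArea)
rect=cv2.minAreaRect(c);b=cv2.boxPoints(rect);print(b)
print(np.round(pix2z(d,b,0.056),4))
# depth -> points at z .05-.063
H,W=d["depth"].shape;u,v=np.meshgrid(np.arange(W),np.arange(H))
K=np.array([[d["fx"],0,d["cx"]],[0,d["fy"],d["cy"]],[0,0,1]],float)
n=cv2.undistortPoints(np.stack([u,v],-1).reshape(-1,1,2).astype(float),K,d["D"]).reshape(-1,2)
T=d["camera_from_world"];X=(np.c_[n,np.ones(len(n))]*d["depth"].reshape(-1,1)-T[:3,3])@T[:3,:3]
ok=d["depth"].ravel()>0
P=X[ok&(abs(X[:,2]-.058)<.006)&(X[:,0]>.25)&(X[:,0]<.7)&(abs(X[:,1])<.3)]
r_=cv2.minAreaRect((P[:,:2]*1000).astype(np.float32));print(r_,cv2.boxPoints(r_), np.median(P[:,2]))
q=X[ok&(X[:,2]>.083)&(X[:,2]<.11)&(abs(X[:,1])<.2)&(X[:,0]>.3)&(X[:,0]<.5)]
print('loupe',len(q),np.round(q.mean(0),4),np.round(q.min(0),3),np.round(q.max(0),3))
cv2.imwrite("pics/top0z.png",cv2.resize(d["pixels"][150:300,140:440,::-1],None,fx=2.6,fy=2.6,interpolation=cv2.INTER_CUBIC))
E
```

```text
top
[324.4 192.6] 78 [ 0.64  -0.129  0.066] 1.0043775
[245.8 202.2] 76 [0.622 0.041 0.066] 0.9901428
[177.2 214.4] 102 [0.597 0.187 0.066] 1.0380284
[292.  222.5] 77 [ 0.576 -0.057  0.066] 0.98484534
[177.7 236.3] 106 [0.551 0.185 0.066] 1.0254133
[249.1 240.5] 79 [0.539 0.035 0.066] 0.97851735
side
[325.1   9.7] 56 [ 0.714 -0.953  0.066] 1.5664053
[375.5  25. ] 60 [ 0.515 -0.914  0.066] 1.3441728
[506.6  38.4] 194 [ 0.059 -1.032  0.066] 1.3482584
[379.6  32.4] 64 [ 0.49  -0.866  0.066] 1.2862782
[361.4  38.7] 67 [ 0.54  -0.795  0.066] 1.2636833
[363.2  49. ] 36 [ 0.519 -0.731  0.066] 1.227365
[260.  157.3] 100 [ 0.64  -0.128  0.066] 1.0279629
[273.9 185. ] 114 [ 0.576 -0.055  0.066] 0.96951973
[166.1 195.9] 27 [0.79  0.07  0.066] 0.93928653
[167.5 207.6] 42 [0.77  0.098 0.066] 0.96093965
[216.6 279.5] 134 [0.59  0.217 0.066] 0.8677606
[238.2 287.2] 140 [0.544 0.216 0.066] 0.8555169
thr 0 [147 142 136]Traceback (most recent call last):
  File "<stdin>", line 11, in <module>
ValueError: max() iterable argument is empty
```

```bash
python3 - <<'E'
from h import *
d=dict(np.load("top0.npz"))
p=d["pixels"].astype(int)
m=((p.min(2)>120)).astype(np.uint8)
c,_=cv2.findContours(m,cv2.RETR_EXTERNAL,cv2.CHAIN_APPROX_SIMPLE); c=max(c,key=cv2.contourArea)
rect=cv2.minAreaRect(c);b=cv2.boxPoints(rect);print(b)
print(np.round(pix2z(d,b,0.056),4))
H,W=d["depth"].shape;u,v=np.meshgrid(np.arange(W),np.arange(H))
K=np.array([[d["fx"],0,d["cx"]],[0,d["fy"],d["cy"]],[0,0,1]],float)
n=cv2.undistortPoints(np.stack([u,v],-1).reshape(-1,1,2).astype(float),K,d["D"]).reshape(-1,2)
T=d["camera_from_world"];X=(np.c_[n,np.ones(len(n))]*d["depth"].reshape(-1,1)-T[:3,3])@T[:3,:3]
ok=d["depth"].ravel()>0
P=X[ok&(abs(X[:,2]-.058)<.006)&(X[:,0]>.43)&(X[:,0]<.71)&(X[:,1]<.13)&(X[:,1]>-.24)]
r_=cv2.minAreaRect((P[:,:2]*1000).astype(np.float32));print(r_,cv2.boxPoints(r_), np.median(P[:,2]))
for a,b in((.083,.11),(.066,.08)):
  q=X[ok&(X[:,2]>a)&(X[:,2]<b)&(abs(X[:,1]+.05)<.2)&(X[:,0]>.4)&(X[:,0]<.7)]
  i,l=None,None
  print(a,len(q),np.round(np.median(q,0),4),np.round(q.min(0),3),np.round(q.max(0),3))
gray=p.mean(2)
print(np.round(pix2z(d,[[328,240]],0.094),4), np.round(pix2z(d,[[231,133]],0.06),3),np.round(pix2z(d,[[318,140]],0.05),3))
# z of cap tops from depth
for uv,a in redblobs(d):
  i=int(round(uv[1]))*W+int(round(uv[0]));print(np.round(X[i],4), np.round(pix2z(d,[uv],.07)[0],4))
cv2.imwrite("pics/top0z.png",cv2.resize(d["pixels"][150:300,140:440,::-1],None,fx=2.6,fy=2.6,interpolation=cv2.INTER_CUBIC))
E
```

```text
[[217. 176.]
 [358. 176.]
 [358. 273.]
 [217. 273.]]
[[ 0.6824  0.1029  0.056 ]
 [ 0.6785 -0.2069  0.056 ]
 [ 0.4677 -0.1942  0.056 ]
 [ 0.4732  0.1033  0.056 ]]
((574.2725830078125, -46.44581604003906), (341.0285339355469, 239.23345947265625), 89.27090454101562) [[ 452.49576 -215.42418]
 [ 691.7099  -218.46837]
 [ 696.04944  122.53255]
 [ 456.83527  125.57674]] 0.05632657938350379
0.083 301 [ 0.5348 -0.1264  0.0941] [ 0.516 -0.146  0.083] [ 0.554 -0.107  0.099]
0.066 559 [ 0.5856 -0.0437  0.0718] [ 0.455 -0.212  0.066] [0.653 0.055 0.079]
[[ 0.5348 -0.127   0.094 ]] [[0.779 0.071 0.06 ]] [[ 0.764 -0.123  0.05 ]]
[ 0.6384 -0.1275  0.07  ] [ 0.6394 -0.1284  0.07  ]
[0.6207 0.0405 0.0726] [0.6208 0.041  0.07  ]
[0.6058 0.1942 0.0181] [0.5966 0.1861 0.07  ]
[ 0.5741 -0.0561  0.0727] [ 0.5756 -0.0564  0.07  ]
[0.5566 0.1913 0.0181] [0.5502 0.1845 0.07  ]
[0.5378 0.0353 0.071 ] [0.5389 0.0352 0.07  ]
```

```bash
ls pics
```

```text
side0.png
top0.png
top0z.png
```

View pics/top0z.png

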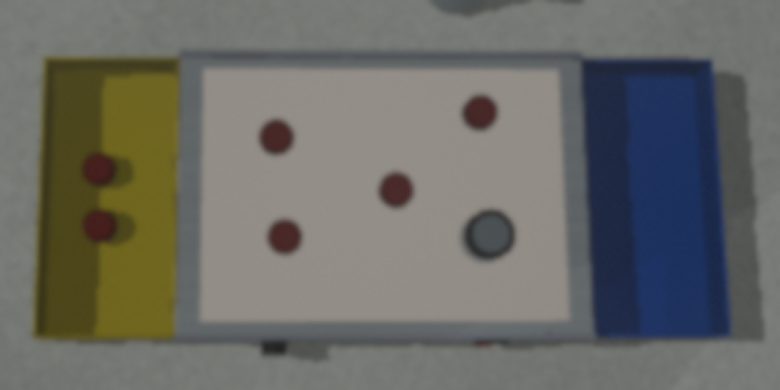

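```bash
cat >> h.py <<'E'
def quat(th):  # push direction at angle th from -y towards +x; jaws open across it
    phi=np.pi/4+th/2     # tool y at angle 2phi-90deg = th
    return [np.cos(phi),np.sin(phi),0,0]
def side_look(r,optics,name):
    out=[]
    for n in("top","side"):
        d=optics.get_image(n); np.savez(f"{n}_{name}.npz",**d); out.append(d["pixels"][90:310,130:430,::-1])
    cv2.imwrite(f"pics/{name}.png",cv2.resize(np.hstack(out),(800,293),interpolation=cv2.INTER_CUBIC))
E
python3 - <<'E'
from h import *
from cell import r, optics
r.set_gripper(0.21)
print(r.current_opening(),r.current_t())
q=quat(0.19)
r.move_to([0.633,-0.095,0.16],q)
print(r.current_tool_pos(),r.current_q(),r.current_ee_rot(),r.current_t())
side_look(r,optics,"hover")
E
```

```text
0.20740407492196208 0.75
[ 0.63311983 -0.09420346  0.16015924] [-2.20461832e-01  6.11736926e-01  1.48383630e+00  1.30455553e-04
  1.04581895e+00 -4.11621288e-01] [6.36422349e-01 7.71340768e-01 9.56818386e-05 6.38664176e-05] 3.525
```

View pics/hover.png

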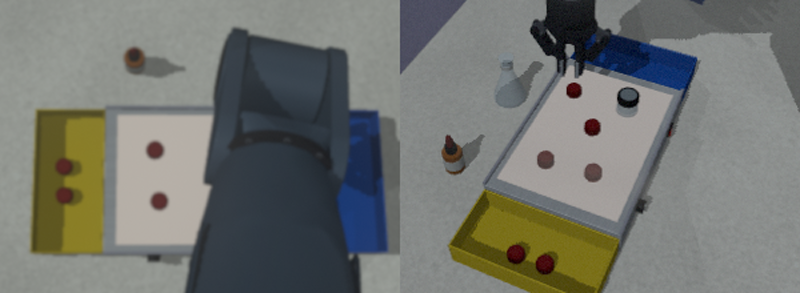

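```bash
python3 - <<'E'
from h import *
d=dict(np.load("side_hover.npz"))
cv2.imwrite("pics/hoverz.png",cv2.resize(d["pixels"][85:165,210:310,::-1],None,fx=7,fy=7,interpolation=cv2.INTER_NEAREST))
H,W=d["depth"].shape;u,v=np.meshgrid(np.arange(W),np.arange(H))
K=np.array([[d["fx"],0,d["cx"]],[0,d["fy"],d["cy"]],[0,0,1]],float)
n=cv2.undistortPoints(np.stack([u,v],-1).reshape(-1,1,2).astype(float),K,d["D"]).reshape(-1,2)
T=d["camera_from_world"];X=((np.c_[n,np.ones(len(n))]*d["depth"].reshape(-1,1)-T[:3,3])@T[:3,:3]).reshape(H,W,3)
g=(abs(X[...,0]-.633)<.06)&(abs(X[...,1]+.095)<.05)&(X[...,2]>.1)&(d["depth"]>0)
for c in range(240,266,2):
  rows=np.where(g[:,c])[0]
  if len(rows): print(c,rows.max(),np.round(X[rows.max()-2:rows.max()+1,c],3).tolist())
E
```

```text
240 131 [[0.668, -0.077, 0.188], [0.666, -0.074, 0.188], [0.668, -0.077, 0.182]]
242 131 [[0.662, -0.076, 0.19], [0.663, -0.077, 0.186], [0.664, -0.079, 0.182]]
244 131 [[0.66, -0.082, 0.186], [0.66, -0.081, 0.185], [0.661, -0.083, 0.18]]
246 131 [[0.656, -0.084, 0.186], [0.656, -0.083, 0.184], [0.656, -0.084, 0.18]]
248 143 [[0.652, -0.084, 0.152], [0.651, -0.083, 0.151], [0.653, -0.085, 0.145]]
250 146 [[0.646, -0.082, 0.147], [0.645, -0.079, 0.146], [0.646, -0.081, 0.142]]
252 146 [[0.641, -0.082, 0.149], [0.641, -0.081, 0.146], [0.641, -0.081, 0.143]]
254 144 [[0.642, -0.095, 0.144], [0.642, -0.095, 0.141], [0.642, -0.096, 0.136]]
256 122 [[0.632, -0.083, 0.219], [0.633, -0.084, 0.216], [0.633, -0.085, 0.213]]
258 122 [[0.63, -0.088, 0.217], [0.628, -0.085, 0.217], [0.629, -0.086, 0.213]]
260 123 [[0.624, -0.086, 0.217], [0.624, -0.086, 0.214], [0.624, -0.085, 0.213]]
262 148 [[0.619, -0.087, 0.146], [0.619, -0.086, 0.144], [0.618, -0.085, 0.142]]
264 147 [[0.616, -0.091, 0.146], [0.616, -0.091, 0.143], [0.617, -0.093, 0.139]]
```

View pics/hoverz.png

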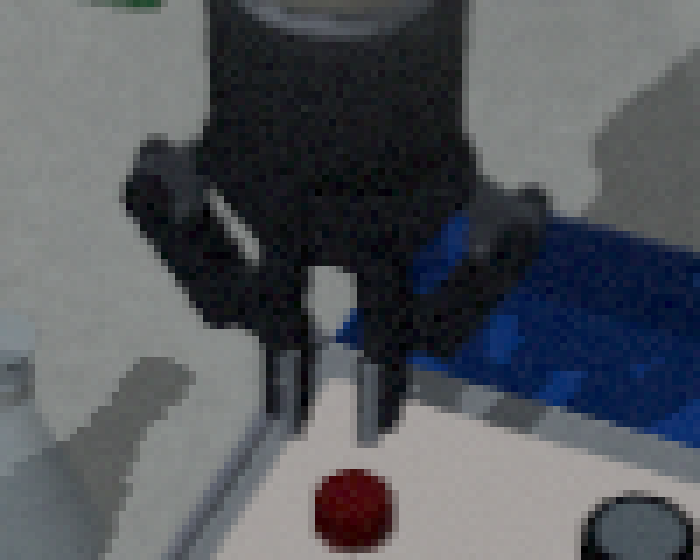

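Fingertips measure about 20–22 mm below the TCP with a notch of about 20 mm, which agrees with the specification. I'll sweep D first, with the tips about 4 mm above the panel.

```bash
cat >> h.py <<'E'
def sweep(r,cap,xend,yend=-0.224,z=0.082,hover=0.15,back=0.036,first=True):
    cap=np.array(cap[:2]);e=np.array([xend,yend]);v=e-cap;u=v/np.linalg.norm(v)
    th=np.arctan2(u[0],-u[1]);q=quat(th)
    s=cap-u*back
    r.move_to([*s,hover],q)
    r.move_linear([*s,z+.02],vel=.12); r.move_linear([*s,z],vel=.04)
    f0=np.array(r.current_contact_force())
    r.move_linear([*e,z],rot=q,vel=.07)
    f1=np.array(r.current_contact_force())
    r.move_linear([*e,hover],vel=.15)
    print("th",round(th,3),"f",np.round(f0,2),np.round(f1,2),"t",r.current_t())
E
python3 - <<'E'
from h import *
from cell import r, optics
sweep(r,[.639,-.128],.657)
side_look(r,optics,"s1")
E
```

```text
th 0.185 f [-0.76  0.05 -0.25] [ 0.42 -0.35  0.39] t 7.7333
```

View pics/s1.png

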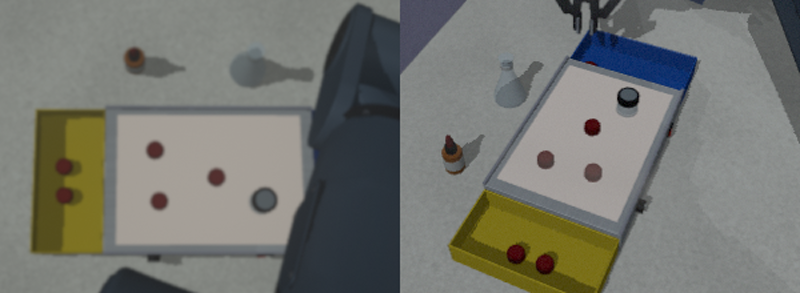

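D is in the blue tray (red at composite pixel (592,64)), the loupe hasn't moved and the forces were about 0. Next is C.

```bash
python3 - <<'E'
from h import *
from cell import r, optics
sweep(r,[.575,-.056],.628)
side_look(r,optics,"s2")
E
```

```text
th 0.306 f [1.65 0.36 0.37] [-0.11  0.84  0.48] t 13.7083
```

View pics/s2.png

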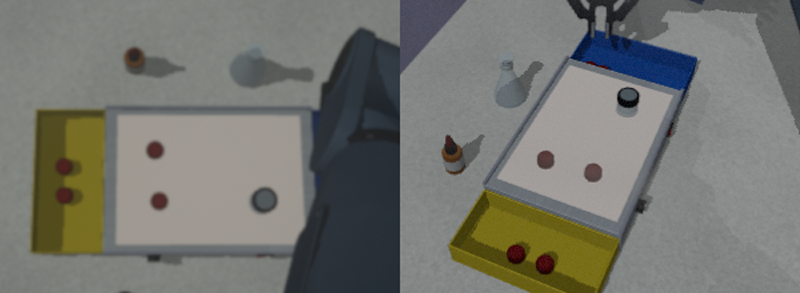

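C is in as well and the loupe hasn't moved. Next is A, then B.

```bash
python3 - <<'E'
from h import *
from cell import r, optics
sweep(r,[.621,.041],.602)
side_look(r,optics,"s3")
E
```

```text
th -0.072 f [-0.32 -0.52 -0.44] [-0.21 -0.37 -0.8 ] t 21.2167
```

View pics/s3.png

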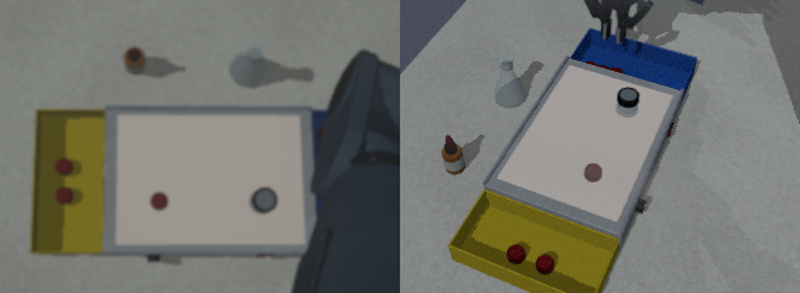

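```bash
python3 - <<'E'
from h import *
from cell import r, optics
sweep(r,[.539,.035],.640)
r.move_to([0.40,0.30,0.3],quat(0.4))
side_look(r,optics,"s4")
print(r.current_t(),r.current_contact_force())
for n in("top",):
    d=dict(np.load(f"{n}_s4.npz"))
    for uv,a in redblobs(d,8): print(np.round(uv,1),a,np.round(pix2z(d,[uv],.015)[0],3))
    d0=dict(np.load("top0.npz"))
    a=d0["pixels"][100:260,210:380].astype(int);b=d["pixels"][100:260,210:380].astype(int)
    D=abs(a-b).sum(2); print("loupe diff",D[240-100-14:240-100+14,328-210-14:328-210+14].max(),"flask",D[20:60,90:130].max(),"dropper",D[20:50,10:45].max())
E
```

```text
th 0.372 f [ 0.27 -0.    1.25] [ 1.11 -1.06  0.38] t 28.9083
31.1417 [-0.29125764  0.66015731  0.17469663]
[373.5 191.9] 86 [ 0.651 -0.251  0.015]
[377.2 209.4] 118 [ 0.61  -0.256  0.015]
[177.2 214.4] 103 [0.605 0.194 0.015]
[177.6 236.2] 104 [0.557 0.193 0.015]
loupe diff 7 flask 6 dropper 6
```

View pics/s4.png

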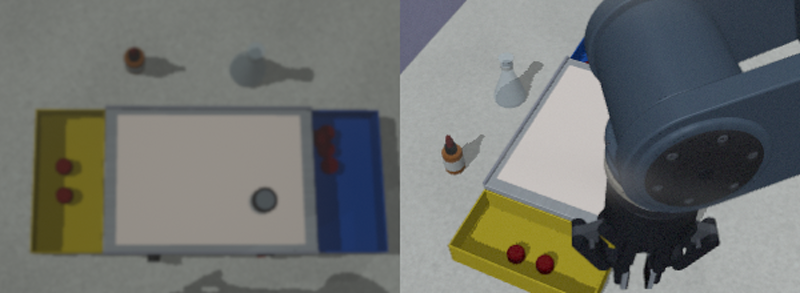

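```bash
python3 - <<'E'
from h import *
d=dict(np.load("top_s4.npz"))
im=np.clip(d["pixels"][170:285,350:430,::-1].astype(float)*2.2,0,255).astype(np.uint8)
cv2.imwrite("pics/tray.png",cv2.resize(im,None,fx=5,fy=5,interpolation=cv2.INTER_CUBIC))
H,W=d["depth"].shape
for uv in [(371,187),(375,195),(376,200),(373,208),(380,214),(377,205)]:
    z=d["depth"][uv[1],uv[0]]; zt=np.linspace(0,.1,101); T=d["camera_from_world"]
    w=np.array([pix2z(d,[uv],a)[0] for a in zt]); dep=w@T[2,:3]+T[2,3]; print(uv,np.round(w[np.argmin(abs(dep-z))],3))
E
```

```text
(371, 187) [ 0.661 -0.244  0.022]
(375, 195) [ 0.642 -0.252  0.02 ]
(376, 200) [ 0.631 -0.254  0.02 ]
(373, 208) [ 0.614 -0.247  0.014]
(380, 214) [ 0.599 -0.261  0.019]
(377, 205) [ 0.619 -0.255  0.019]
```

View pics/tray.png

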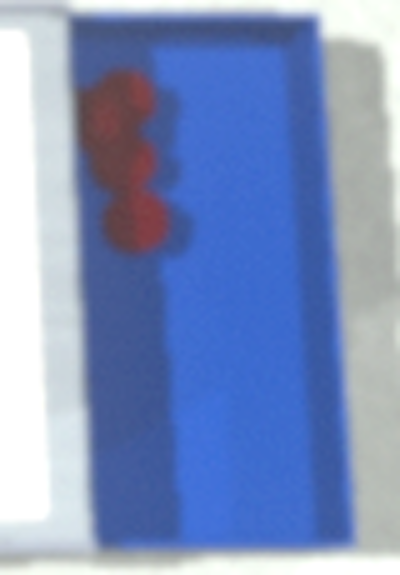

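```bash
python3 - <<'E'
from h import *
from cell import r,optics
r.move_to([0.30,0.40,0.3],quat(0.4))
d=optics.get_image("top"); s=optics.get_image("side")
zt=np.linspace(0,.1,201); T=d["camera_from_world"]
for v in range(182,218,3):
  o=[]
  for u in range(364,386,2):
    w=np.array([pix2z(d,[(u,v)],a)[0] for a in zt]); dep=w@T[2,:3]+T[2,3]; o.append(int(1000*zt[np.argmin(abs(dep-d["depth"][v,u]))]))
  print(v,o)
cv2.imwrite("pics/side5.png",cv2.resize(np.clip(s["pixels"][95:205,230:370,::-1]*1.0*1.5,0,255).astype(np.uint8),None,fx=5,fy=5,interpolation=cv2.INTER_CUBIC))
print(r.current_t())
E
```

```text
182 [0, 6, 1, 2, 2, 5, 0, 1, 3, 3, 4]
185 [3, 1, 0, 11, 19, 20, 20, 1, 0, 4, 4]
188 [31, 33, 35, 34, 21, 18, 19, 18, 18, 0, 1]
191 [35, 39, 43, 43, 39, 15, 19, 21, 23, 5, 0]
194 [47, 36, 41, 44, 40, 22, 19, 18, 2, 2, 1]
197 [51, 37, 40, 41, 37, 19, 21, 16, 4, 4, 3]
200 [46, 30, 29, 27, 19, 16, 17, 20, 19, 7, 2]
203 [55, 6, 12, 18, 16, 16, 15, 19, 18, 0, 6]
206 [56, 2, 5, 16, 18, 22, 20, 15, 2, 2, 0]
209 [55, 1, 1, 5, 1, 19, 17, 18, 19, 4, 4]
212 [59, 0, 3, 0, 18, 19, 23, 14, 19, 21, 5]
215 [56, 3, 3, 4, 20, 18, 15, 23, 20, 100, 4]
31.8667
```

View pics/side5.png

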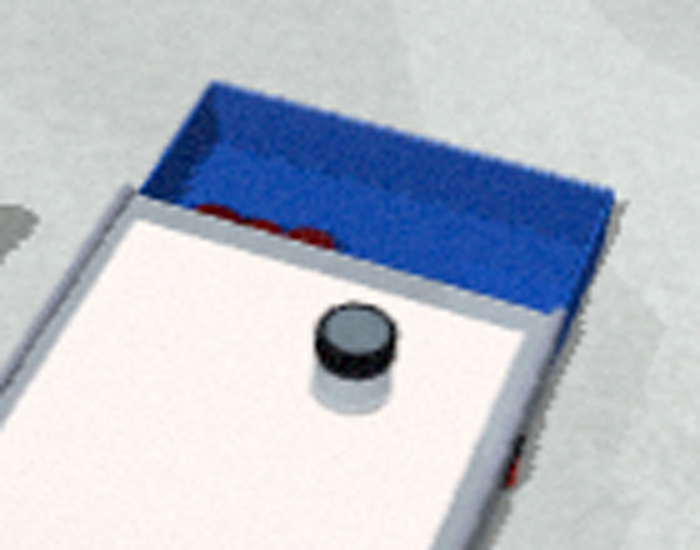

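```bash
python3 - <<'E'
from h import *
from cell import r,optics
a=optics.get_image("top")["pixels"].astype(int); r.sleep(1); b=optics.get_image("top")["pixels"].astype(int)
s=np.s_[175:225,355:395]; print(abs(a[s]-b[s]).max(), abs(np.load("top_s4.npz")["pixels"].astype(int)[s]-b[s]).max(), r.current_t())
r.hand_in()
E
```

```text
4 4 32.9667
the job is handed in; nothing more can be done
```

All four passed caps are in the blue tray, and I handed the job in at 33 s of the 67 s allowed. I swept each one along the panel in a notch between the slightly open fingertips, about 4 mm above the surface, and steered round the loupe. Nothing was picked up, and wrist readings before and after each sweep stayed below about 2 N.

- **Untouched items:** the loupe, flask and dropper look the same in the top view before and after. The two rejected caps are still where they were in the yellow tray.
- **Caps in the tray:** three caps lie on the floor. The fourth rests on the others against the light-box side, with its top about 43 mm up, just under the 46 mm wall.
- **At rest:** the tray showed no change in the pictures over the last second or so before I handed in. I left the stacked cap as it was, because it was inside and still.

No checks failed or disagreed.

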